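# Load the deep sample holder into the spectrometer magazine

## Robot

A 6-joint arm with a two-finger parallel gripper is mounted at the origin on the work surface. World frame = base frame: x ahead of the robot, y to its left, z up, the work surface at z = 0. Lengths are in m, angles in rad, forces in N, time in s.
With the tool pointing down it reaches from about 0.3 to 0.95 m from the base axis. Payload 3.1 kg.
Tool frame: the origin (TCP) lies midway between the tips of the shut fingers; the grasp point (between the pads) lies 19 mm behind it (manip.grip_depth is the distance from the TCP to the grasp point, in m); z points along the fingers, y is the direction in which the jaws open and shut (so a half turn about z gives the same grasp; the last joint's range is limited). The gripper opens to 85 mm and grips with 20 to 120 N. Pads are 22 mm wide; open, the fingers measure 114 mm over their backs; the gripper's body (76 mm by 85 mm) begins 54 mm behind the grasp point. The pads swing forward as they close: fully open they stand 13 mm farther back than shut.
Start: joints at [1.212, 0.308, 1.634, -0, 1.2, -0.07], TCP at [0.178, 0.599, 0.231] pointing down, gripper open.
Joint ranges: [-3.06, 3.06], [-0.79, 1.96], [0.05, 2.63], [-1.19, 4.34], [0.05, 2.64], [-2.94, 2.94]. Speed limits (rad/s): [2.79, 2.79, 3.14, 3.14, 3.14, 3.14].

## Interface

Orientations are given as a 3x3 rotation matrix whose columns are the frame's x, y, z axes.
In Python, from plant import manip, vision, workorder gives the robot as it stands.
- The arm moves only by the shell command python3 -m inch 'ROWS'. ROWS is JSON, a list of rows, each an object with "translation": the shift along the tool's x, y, z in mm, a list of three; "turn": the turn, a rotation vector about the tool's x, y, z in degrees, a list of three; "claw": the finger opening in mm, from 0 to 85.4. A call has 1 to 20 rows; each row is the pose to reach, as a shift and turn from the pose commanded when the call began, along the tool's axes at that moment; what a row does not reach only later rows make up. A row lasts 1/12 s, in which the tool goes at most 41.7 mm and 7.16 degrees, less where a joint would pass 70% of its speed; a pose out of reach is approached as far as the arm can. A call with a gripper value outside its range is refused whole. The fingers move at their own pace and stop on an object; the grip force is fixed at half the most. Time passes only in rows, so rows that repeat a pose let the fingers close. It gives the time, the measured TCP pose, the force and the opening at its end, in the units of the state.
- manip.read_state(): the state, without advancing time (a new reading comes with each control period).
- vision.grab_frame(name): name is "side" or "top"; returns a dict with "pixels" (480x640x3 uint8, red, green, blue), "fov_y" (degrees; the focal length in pixels is half the picture's height over the tangent of half this angle, whatever the lens; pixels are square), "cx", "cy" (the principal point, pixels), "k1" (the pictures are not rectified: a ray, as slopes to the right and down, at radius r is drawn at 1 + k1 r^2 times it, then the intrinsics apply), "xyz" and "rotation" of the camera in the world. Camera axes: x right, y down, z forward; pixel columns grow to the right and rows downward; lengths in m; the calibration is good to about 2 mm. A picture is of the moment at which its call begins. There is no depth.
- workorder.job_done(): hands the job in, once; it reports no verdict.
The state is a dict: "t": time; "qpos": joint angles; "qd": joint speeds; "joint_torque": joint torques, N m; "position": TCP position; "eef_rot": TCP orientation; "ft_force": force on the tool from outside, world axes, zero at the start; "torque": the same for the moment, N m; "finger_gap": finger opening in m.
Only numpy, scipy, OpenCV 4.12 (cv2) and the standard library are available. Lean on these libraries where they do the work, as an engineer would, in place of code of your own. Each camera call takes 0.05 s, during which the arm holds its last target. There are 200 camera calls.

## Task

Pick up the deep (thick) sample holder by its upright grip and slide its disc fully home, against the back stops, into the tall top slot of the magazine, the only slot high enough for it. Leave it lying flat on the slot floor with its grip pointing straight out of the front, and let go. Leave the thin holder where it lies on the bench.

Things in the scene. Friction and masses are not known exactly. Their poses are not given: they have to be found in the camera images.
- deep_holder: Flat-lying aluminium disc, 64 mm across, 28 mm thick, about 0.2 kg. A flat neck (20 wide, 8 mm thick, at the bottom) runs from its rim along its -x to an upright black grip tab: 20 mm long (x), 12 mm thick (y), centre at x -68, y 0, top 60 mm above the underside, sides free above 8 mm. Pinch the tab across y. Origin: centre of the disc's underside, z up. Loose on the bench, left or right.
- thin_holder: The other holder: same materials, outline, grip tab and axes, but its disc is only 8 mm thick (0.09 kg). Loose on the bench on the other side. Not needed, stays where it lies.
- deep_slot (a point): Top slot of the fixed aluminium rack (magazine; height varies), 44 mm high, 88 wide, open towards the robot; two 24 mm slots below. Point on its floor where the disc's centre lies when the disc touches the back stops. x points into the slot, z up. Floor's front edge at x -44 mm. Rack 104 wide; its top is 48 mm above this floor, 4 mm thick, window too small for the disc.
Things that resemble listed ones, but are neither listed nor needed, are in the scene too. What is shaped like the deep_holder but blue or green is not meant.

How it is judged:
At the end, for the whole second after the job is handed in: The deep holder lies flat and at rest on the floor of the top slot, its disc within 15 mm of the back stops and 18 mm of the middle, its grip within 20 degrees of straight out of the front; the thin holder is within 50 mm of where it started (x of deep_holder in the frame of deep_slot between -0.015 and 0.012 m and y of deep_holder in the frame of deep_slot between -0.018 and 0.018 m and z of deep_holder in the frame of deep_slot between -0.005 and 0.006 m and angle between deep_holder's own z axis and vertical below 0.12 rad and angle between the x axis of deep_holder and the x axis of deep_slot, either way round below 0.35 rad and linear speed of deep_holder below 0.02 m/s and distance of thin_holder from where it was at the start of the episode below 0.05 m); the robot touches nothing.
It also fails if it takes over 43 s, if anything falls off the work surface, if the arm or the gripper's body presses on something with over 40 N, if the wrist force passes 120 N, or if a joint passes its speed limit or range.

## Working session

There is one attempt and no reset: what is moved stays moved. The work goes in short steps, Python scripts to look and compute and a shell command to move; the robot and the scene stay as the last step left them, time stands still between calls to the robot, and variables do not carry over. Pictures are saved under pics/ and viewed, about 8 in all and at most 12, crops included, and the job is handed in when it is done.

```bash
mkdir -p pics; cat > h.py <<'E'
import numpy as np,cv2,pickle
from plant import manip,vision,workorder
def grab(n,tag):
    f=vision.grab_frame(n); pickle.dump(f,open(f'pics/{tag}.pkl','wb'))
    cv2.imwrite(f'pics/{tag}.png',np.ascontiguousarray(f['pixels'][:,:,::-1])); return f
def load(tag): return pickle.load(open(f'pics/{tag}.pkl','rb'))
def K(f):
    F=240/np.tan(np.radians(f['fov_y'])/2); return np.array([[F,0,f['cx']],[0,F,f['cy']],[0,0,1.]]),np.array([f['k1'],0,0,0,0])
def ray(f,u,v):
    k,d=K(f); p=cv2.undistortPoints(np.array([[[u,v]]],float),k,d)[0,0]
    return np.array(f['xyz']),np.array(f['rotation'])@np.array([p[0],p[1],1])
def onz(f,u,v,z):
    o,r=ray(f,u,v); return o+r*(z-o[2])/r[2]
def proj(f,P):
    R=np.array(f['rotation']);k,d=K(f);P=(np.atleast_2d(P)-np.array(f['xyz']))@R
    return cv2.projectPoints(P.reshape(-1,1,3),np.zeros(3),np.zeros(3),k,d)[0].reshape(-1,2)
def crop(tag,x0,y0,x1,y1,s,out):
    im=cv2.imread(f'pics/{tag}.png')[y0:y1,x0:x1]
    cv2.imwrite(f'pics/{out}.png',cv2.resize(im,None,fx=s,fy=s,interpolation=cv2.INTER_CUBIC))
E
python3 - <<'E'
from h import *
for n in('side','top'):
    f=grab(n,n+'0');print({k:v for k,v in f.items() if k!='pixels'})
print(manip.read_state(),manip.grip_depth)
E
```

```text
{'fov_y': 46.64232343625172, 'cx': 331.3092708523196, 'cy': 237.59924484148505, 'k1': -0.07988153853733712, 'xyz': array([ 0.08237206, -0.86060438,  0.70722218]), 'rotation': array([[ 8.86911027e-01, -2.56174898e-01,  3.84399860e-01],
       [-4.61939880e-01, -4.92955688e-01,  7.37296573e-01],
       [ 6.15223402e-04, -8.31486086e-01, -5.55545237e-01]])}
{'fov_y': 52.769391380359366, 'cx': 318.29874765285786, 'cy': 244.1654955953488, 'k1': -0.005554110003122871, 'xyz': array([ 0.33103588, -0.03292368,  1.13968205]), 'rotation': array([[-1.16981970e-02, -9.84347558e-01,  1.75849473e-01],
       [-9.99929482e-01,  1.18755571e-02, -4.37673163e-05],
       [-2.04522820e-03, -1.75837584e-01, -9.84417067e-01]])}
{'t': 0.1, 'qpos': array([ 1.21227598e+00,  3.08930463e-01,  1.63508115e+00, -8.73051670e-06,
        1.19969915e+00, -6.97181597e-02]), 'qd': array([ 0.00041069, -0.00140177, -0.0017645 , -0.00092201,  0.00131028,
       -0.00033116]), 'joint_torque': array([-8.17900545e-04, -4.16409016e+01, -2.77643448e+01, -1.53184887e-04,
        3.98117438e-03,  7.44495111e-06]), 'position': array([0.17777574, 0.59839329, 0.23014369]), 'eef_rot': array([[-9.58586557e-01,  2.84800408e-01, -7.35601265e-04],
       [ 2.84801323e-01,  9.58584509e-01, -1.98628538e-03],
       [ 1.39441091e-04, -2.11352668e-03, -9.99997757e-01]]), 'ft_force': array([-0.35060959, -0.61524117,  0.54203488]), 'torque': array([-0.0789905 , -0.02800077, -0.01889988]), 'finger_gap': 0.0855064791147874} 0.0187
```

View pics/top0.png

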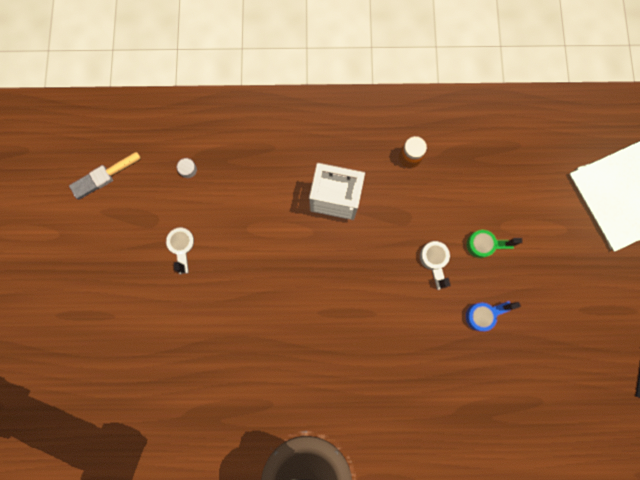

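View pics/side0.png

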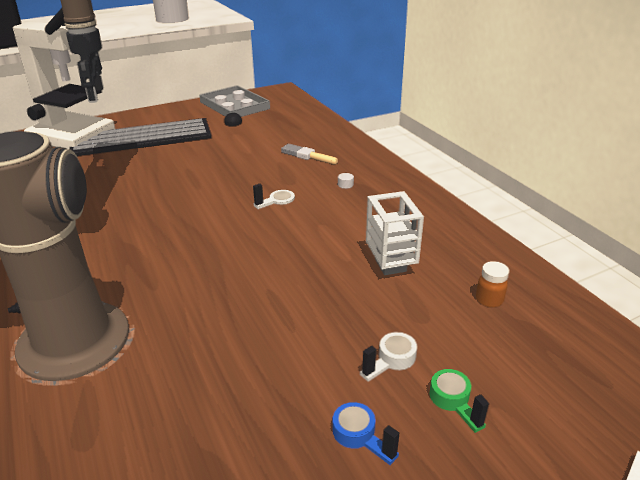

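Candidates, top view and side view:
- White disc right: top (435,256), side (398,350). It is thick.
- White disc left: top (180,240), side (282,197). It is thin.
- Green: top (483,243). Excluded as a decoy.
- Blue: top (483,317). Excluded as a decoy.

The right white one looks like the deep holder, so I'll check it and the rack in crops.

```bash
python3 - <<'E'
from h import *
crop('top0',290,150,470,300,4.4,'c1')
a=cv2.imread('pics/side0.png')
x=cv2.resize(a[320:390,340:440],None,fx=5,fy=5,interpolation=cv2.INTER_CUBIC)
y=cv2.resize(a[185:285,355:435],None,fx=5,fy=5,interpolation=cv2.INTER_CUBIC)
c=np.zeros((500,800,3),np.uint8)
x=cv2.resize(a[320:390,350:430],None,fx=5,fy=5,interpolation=cv2.INTER_CUBIC)
c[:500,:400]=y;c[:350,400:]=x;cv2.imwrite('pics/c2.png',c)
E
```

```text
(no output)
```

View pics/c1.png

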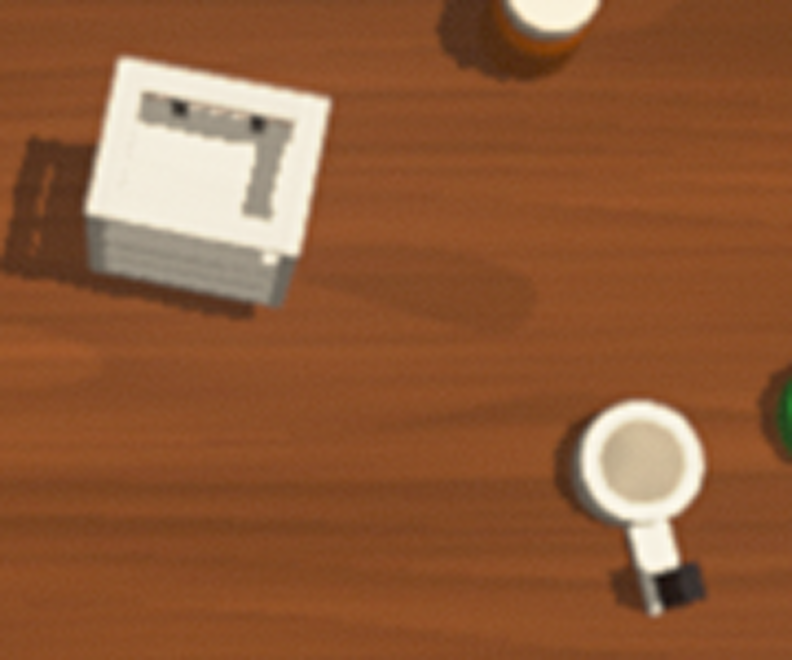

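View pics/c2.png

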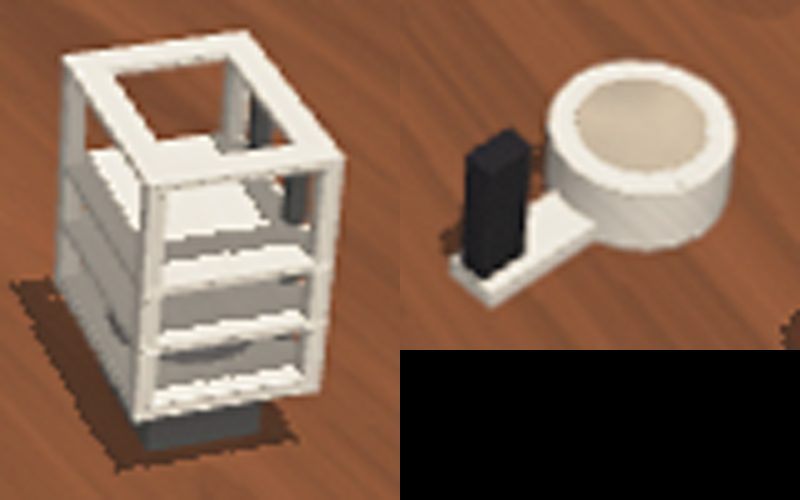

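The crops show three things:
- The white holder on the right is thick, so it is the deep one. Its disc centre is at side (398.4,345) and top (435.9,254.8). Its tab top is at side (369.4,350) and top (446.8,282.5).
- The rack's back stops are on the far +x side.
- The rack's front is open towards the robot.

Next I'll fit both poses.

```bash
cat >> h.py <<'E'
from scipy.optimize import least_squares
def pts(p,L):
    x,y,a,z=p; L=np.array(L,float)
    return np.c_[x+L[:,0]*np.cos(a)-L[:,1]*np.sin(a),y+L[:,0]*np.sin(a)+L[:,1]*np.cos(a),z+L[:,2]]
E
python3 - <<'E'
from h import *
S=load('side0');T=load('top0')
# holder
L=[[0,0,.028],[-.068,0,.06]]
us=np.array([[398.4,345.1],[369.4,350]]);ut=np.array([[435.9,254.8],[446.8,282.5]])
def r(p):
    P=pts([*p,0],L); return np.r_[(proj(S,P)-us).ravel(),(proj(T,P)-ut).ravel()]
s=least_squares(r,[.3,-.2,0.2],x_scale=.01);print('holder',s.x,s.fun.round(1))
for f,u in((S,us),(T,ut)):
    for i in(0,1):print(onz(f,*u[i],L[i][2]).round(4))
# rack: order FL,FR,BR,BL
us=np.array([[63,58],[143,185],[345,158],[245,30]])/5+[355,185]
ut=np.array([[86,215],[298,256],[330,98],[120,57]])/4.4+[290,150]
def r(p):
    D=p[4];P=pts(p[:4],[[-.044,.052,.048],[-.044,-.052,.048],[D,-.052,.048],[D,.052,.048]])
    return np.r_[(proj(S,P)-us).ravel(),(proj(T,P)-ut).ravel()]
s=least_squares(r,[.45,0,0,.1,.035],x_scale=.01);print('rack',s.x,s.fun.round(1))
E
```

```text
holder [ 0.50083207 -0.30586725  0.19551446] [-0.1  0.3  0.  -0.  -0.1  0.2 -0.  -0.3]
[ 0.5013 -0.3054  0.028 ]
[ 0.434  -0.3192  0.06  ]
[ 0.5012 -0.306   0.028 ]
[ 0.4334 -0.3191  0.06  ]
rack [ 0.63770859 -0.07551022 -0.2180357   0.09877302  0.03713479] [-0.3 -0.6  0.8  0.2  0.2 -0.1  0.5  0.1 -0.2  0.1 -0.2  0.5 -0.2  0.4
 -0.   0.2]
```

```bash
cat >> h.py <<'E'
from scipy.spatial.transform import Rotation as Ro
def off(p,ydeg=None,tilt=None):
    s=manip.read_state();R=s['eef_rot'];d=R.T@(np.array(p)-s['position'])*1e3
    out=[d.round(1)]
    if ydeg is not None:
        a=np.radians(ydeg);y=np.array([np.cos(a),np.sin(a),0]);z=np.array([0,0,-1.]);G=np.c_[np.cross(y,z),y,z]
        out.append(np.degrees(Ro.from_matrix(R.T@G).as_rotvec()).round(2))
    print(*out)
E
python3 -c "
from h import *
off([.42,.15,.23],-78.8)
off([.434,-.319,.12],-78.8)"
```

```text
[-359.9 -360.8    0.9] [-5.0000e-02  1.6000e-01  1.5225e+02]
[-506.9 -806.2  111.8] [-5.0000e-02  1.6000e-01  1.5225e+02]
```

```bash
python3 -m inch '[{"translation":[-360,-361,0],"turn":[0,0,80],"claw":85},{"translation":[-360,-361,0],"turn":[0,0,80],"claw":85},{"translation":[-360,-361,0],"turn":[0,0,80],"claw":85},{"translation":[-360,-361,0],"turn":[0,0,80],"claw":85},{"translation":[-360,-361,0],"turn":[0,0,80],"claw":85},{"translation":[-360,-361,0],"turn":[0,0,80],"claw":85},{"translation":[-360,-361,0],"turn":[0,0,80],"claw":85},{"translation":[-360,-361,0],"turn":[0,0,80],"claw":85},{"translation":[-360,-361,0],"turn":[0,0,80],"claw":85},{"translation":[-360,-361,0],"turn":[0,0,80],"claw":85},{"translation":[-360,-361,0],"turn":[0,0,80],"claw":85},{"translation":[-360,-361,0],"turn":[0,0,80],"claw":85},{"translation":[-507,-806,0],"turn":[0,0,152],"claw":85},{"translation":[-507,-806,0],"turn":[0,0,152],"claw":85},{"translation":[-507,-806,0],"turn":[0,0,152],"claw":85},{"translation":[-507,-806,0],"turn":[0,0,152],"claw":85},{"translation":[-507,-806,0],"turn":[0,0,152],"claw":85},{"translation":[-507,-806,0],"turn":[0,0,152],"claw":85},{"translation":[-507,-806,0],"turn":[0,0,152],"claw":85},{"translation":[-507,-806,0],"turn":[0,0,152],"claw":85}]'; python3 -c "
from h import *
off([.434,-.319,.12],-78.8)"
```

```text
t: 1.77
position: [0.4281, -0.1758, 0.2311]
eef_rot: [[0.9, 0.435, -0.0], [0.435, -0.9, 0.0], [0.0, -0.0, -1.0]]
ft_force: [0.9, 0.1, 0.4]
finger_gap: 0.085
[-56.9 131.5 111. ] [-0.02 -0.   14.58]
```

```bash
python3 -m inch '[{"translation":[-57,131,0],"turn":[0,0,14.6],"claw":85},{"translation":[-57,131,0],"turn":[0,0,14.6],"claw":85},{"translation":[-57,131,60],"turn":[0,0,14.6],"claw":85},{"translation":[-57,131,111],"turn":[0,0,14.6],"claw":85},{"translation":[-57,131,111],"turn":[0,0,14.6],"claw":85},{"translation":[-57,131,111],"turn":[0,0,14.6],"claw":85},{"translation":[-57,131,111],"turn":[0,0,14.6],"claw":85},{"translation":[-57,131,111],"turn":[0,0,14.6],"claw":85},{"translation":[-57,131,111],"turn":[0,0,14.6],"claw":85}]'; python3 -c "
from h import *
off([.4342,-.3191,.018],-78.8)
grab('side','side1');crop('side1',300,270,460,390,5,'c3')"
```

```text
t: 2.52
position: [0.437, -0.317, 0.1228]
eef_rot: [[0.98, 0.201, 0.003], [0.201, -0.98, -0.003], [0.003, 0.003, -1.0]]
ft_force: [0.5, 0.2, -0.0]
finger_gap: 0.085
[ -3.5   1.1 104.8] [ 0.18 -0.16  0.41]
```

View pics/c3.png

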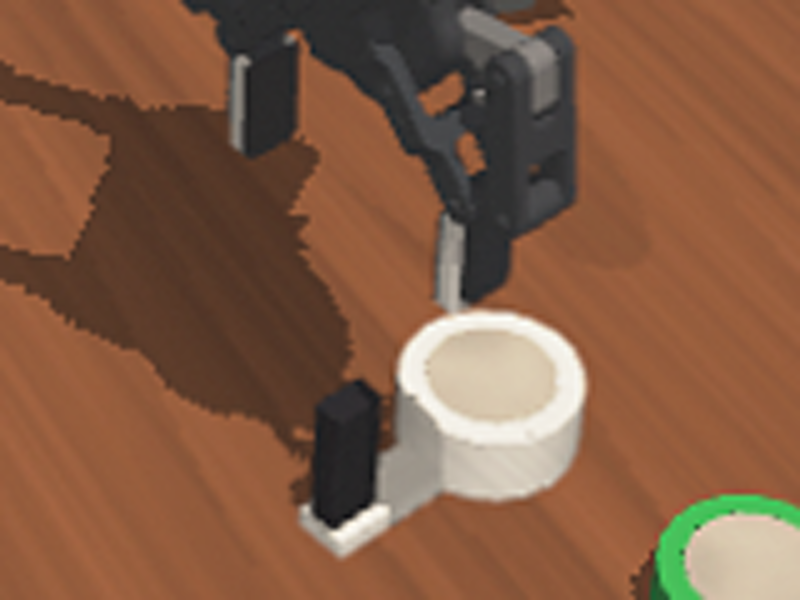

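The picture shows the open jaws straddling the tab from above: tips near side px (350,301) and (390,331), tab top at (369,350). The gap runs across the tab, so I'll descend and close.

```bash
python3 -m inch '[{"translation":[-3,1,30],"turn":[0,0,0.4],"claw":85},{"translation":[-3,1,60],"turn":[0,0,0.4],"claw":85},{"translation":[-3,1,85],"turn":[0,0,0.4],"claw":85},{"translation":[-3,1,100],"turn":[0,0,0.4],"claw":85},{"translation":[-3,1,103],"turn":[0,0,0.4],"claw":85},{"translation":[-3,1,103],"turn":[0,0,0.4],"claw":85},{"translation":[-3,1,103],"turn":[0,0,0.4],"claw":85},{"translation":[-3,1,103],"turn":[0,0,0.4],"claw":85}]'; python3 -c "
from h import *
off([.4342,-.3191,.018],-78.8)"
```

```text
t: 3.23
position: [0.4345, -0.3194, 0.0197]
eef_rot: [[0.981, 0.194, 0.004], [0.194, -0.981, -0.003], [0.003, 0.004, -1.0]]
ft_force: [0.7, 0.8, 0.6]
finger_gap: 0.0855
[-0.2 -0.4  1.7] [ 0.21 -0.17 -0.01]
```

```bash
python3 -m inch '[{"translation":[0,0,0],"turn":[0,0,0],"claw":40},{"translation":[0,0,0],"turn":[0,0,0],"claw":20},{"translation":[0,0,0],"turn":[0,0,0],"claw":4},{"translation":[0,0,0],"turn":[0,0,0],"claw":4},{"translation":[0,0,0],"turn":[0,0,0],"claw":4},{"translation":[0,0,0],"turn":[0,0,0],"claw":4},{"translation":[0,0,0],"turn":[0,0,0],"claw":4},{"translation":[0,0,0],"turn":[0,0,0],"claw":4},{"translation":[0,0,0],"turn":[0,0,0],"claw":4},{"translation":[0,0,0],"turn":[0,0,0],"claw":4}]'; python3 -c "
from h import *
print(manip.read_state()['ft_force'])"
```

```text
t: 4.07
position: [0.4326, -0.3183, 0.0174]
eef_rot: [[0.981, 0.194, -0.0], [0.194, -0.981, -0.0], [-0.0, 0.0, -1.0]]
ft_force: [-0.4, 0.2, 1.5]
finger_gap: 0.0115
[-0.35650197  0.20428308  1.50918347]
```

Gripped: opening is 11.5 mm against the 12 mm tab. Now I'll lift and look.

```bash
python3 -m inch '[{"translation":[0,0,-8],"turn":[0,0,0],"claw":4},{"translation":[0,0,-25],"turn":[0,0,0],"claw":4},{"translation":[0,0,-45],"turn":[0,0,0],"claw":4},{"translation":[0,0,-65],"turn":[0,0,0],"claw":4},{"translation":[0,0,-85],"turn":[0,0,0],"claw":4},{"translation":[0,0,-100],"turn":[0,0,0],"claw":4},{"translation":[0,0,-107],"turn":[0,0,0],"claw":4},{"translation":[0,0,-107],"turn":[0,0,0],"claw":4},{"translation":[0,0,-107],"turn":[0,0,0],"claw":4},{"translation":[0,0,-107],"turn":[0,0,0],"claw":4}]'; python3 - <<'E'
from h import *
p=[.6377,-.0755,-.218,.0988]
for x in(-.23,-.14,-.068-.003): print(x,pts(p,[[x,0,0]])[0])
# pre-insert: holder centre at slot x=-.10 -> tab at -.168 ; underside floor+7 
t=pts(p,[[-.168,0,.007+.0175]])[0];print(t);off(t,-90-np.degrees(.218))
grab('side','side2');crop('side2',300,210,460,330,5,'c4')
E
```

```text
t: 4.9
position: [0.4316, -0.3173, 0.1229]
eef_rot: [[0.981, 0.193, -0.002], [0.194, -0.981, 0.002], [-0.002, -0.002, -1.0]]
ft_force: [-1.3, 0.2, -2.0]
finger_gap: 0.0112
-0.23 [ 0.41314365 -0.0257562   0.0988    ]
-0.14 [ 0.50101353 -0.04522116  0.0988    ]
-0.07100000000000001 [ 0.56838043 -0.06014431  0.0988    ]
[ 0.47367623 -0.0391654   0.1233    ]
[  95.1 -264.8    0. ] [-0.1   0.12 23.65]
```

View pics/c4.png

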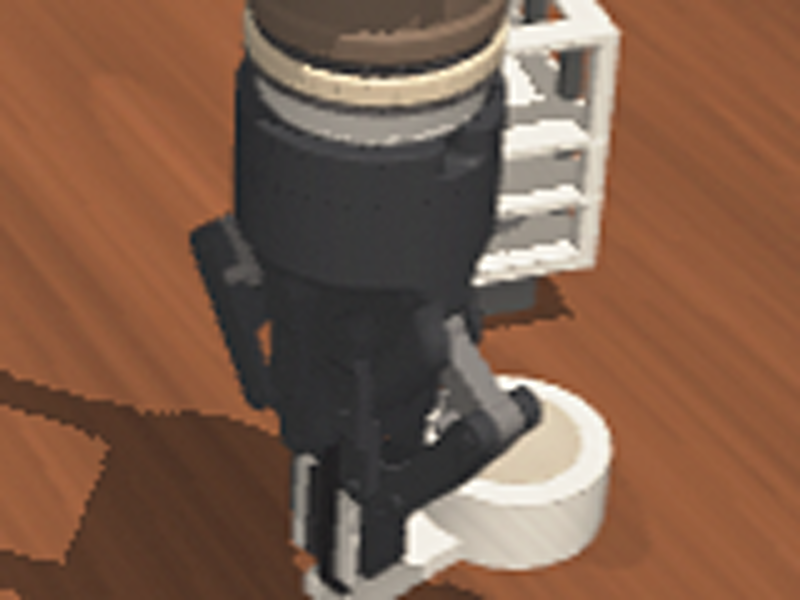

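Lifted and held. The disc is clear of the bench and looks roughly level. Next I'll go in front of the slot.

```bash
python3 -m inch '[{"translation":[5,-20,0],"turn":[0,0,2],"claw":4},{"translation":[11,-46,0],"turn":[0,0,4],"claw":4},{"translation":[17,-72,0],"turn":[0,0,6],"claw":4},{"translation":[23,-98,0],"turn":[0,0,8],"claw":4},{"translation":[30,-124,0],"turn":[0,0,10.5],"claw":4},{"translation":[36,-150,0],"turn":[0,0,13],"claw":4},{"translation":[42,-176,0],"turn":[0,0,15],"claw":4},{"translation":[48,-202,0],"turn":[0,0,17],"claw":4},{"translation":[54,-228,0],"turn":[0,0,19],"claw":4},{"translation":[60,-252,0],"turn":[0,0,21],"claw":4},{"translation":[64,-268,0],"turn":[0,0,23],"claw":4},{"translation":[66,-277,0],"turn":[0,0,23.6],"claw":4},{"translation":[66,-277,0],"turn":[0,0,23.6],"claw":4},{"translation":[66,-277,0],"turn":[0,0,23.6],"claw":4},{"translation":[66,-277,0],"turn":[0,0,23.6],"claw":4}]'; python3 - <<'E'
from h import *
p=[.6377,-.0755,-.218,.0988]
t=pts(p,[[-.2,0,.007+.0175]])[0];print(t);off(t,-90-np.degrees(.218))
f=grab('side','side3');g=grab('top','top3')
s=manip.read_state()['position']
def outl(x,y,a,zb,f):
    th=np.linspace(0,2*np.pi,60);return proj(f,pts([x,y,a,zb],np.c_[.032*np.cos(th),.032*np.sin(th),0*th+.028]))
a=-.218;c=s[:2]+.068*np.array([np.cos(a),np.sin(a)])
ims=[]
for n,F in(('side3',f),('top3',g)):
    q=proj(F,[[*c,.125]])[0].astype(int);im=cv2.imread(f'pics/{n}.png')
    x0,y0=q-[40,60];z=im[y0:y0+120,x0:x0+80]
    z=cv2.resize(z,None,fx=5,fy=5,interpolation=cv2.INTER_CUBIC)
    o=((outl(*c,a,s[2]-.0175,F)-[x0,y0])*5).astype(np.int32);cv2.polylines(z,[o],True,(0,0,255),1);ims.append(z);print(n,x0,y0)
cv2.imwrite('pics/c5.png',np.hstack(ims))
E
```

```text
t: 6.2
position: [0.4434, -0.034, 0.1237]
eef_rot: [[0.977, -0.215, -0.001], [-0.215, -0.977, -0.0], [-0.001, 0.0, -1.0]]
ft_force: [-0.3, -0.5, -1.5]
finger_gap: 0.0112
[ 0.44243361 -0.03224452  0.1233    ]
[-1.3 -1.5  0.4] [0.02 0.07 0.06]
side3 293 164
top3 285 185
```

View pics/c5.png

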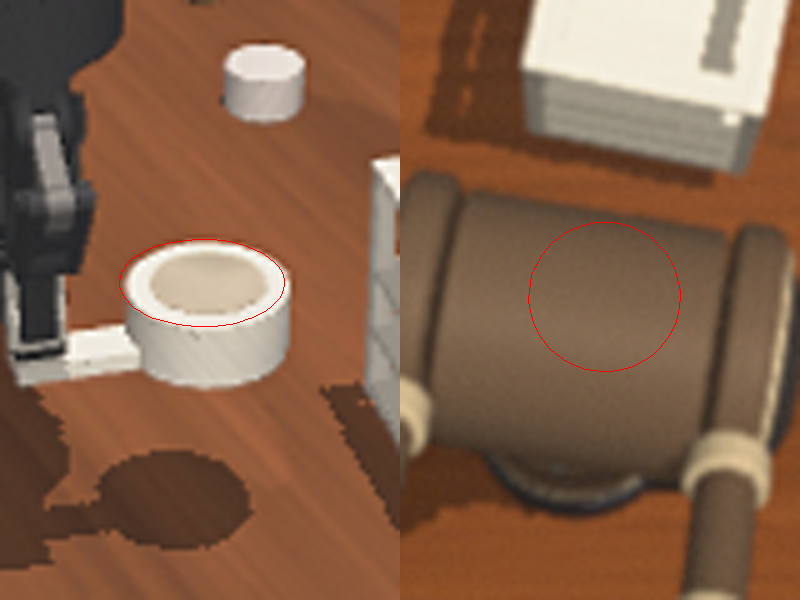

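The side crop matches the level-disc prediction to about 1 px: rim centre at side (335,221), disc about 2 mm further forward than assumed, no tilt. Next I'll insert, stopping partway to check forces.

```bash
python3 -m inch '[{"translation":[8,-1.5,0],"turn":[0,0,0],"claw":4},{"translation":[18,-1.5,0],"turn":[0,0,0],"claw":4},{"translation":[28,-1.5,0],"turn":[0,0,0],"claw":4},{"translation":[38,-1.5,0],"turn":[0,0,0],"claw":4},{"translation":[48,-1.5,0],"turn":[0,0,0],"claw":4},{"translation":[58,-1.5,0],"turn":[0,0,0],"claw":4},{"translation":[68,-1.5,0],"turn":[0,0,0],"claw":4},{"translation":[78,-1.5,0],"turn":[0,0,0],"claw":4},{"translation":[86,-1.5,0],"turn":[0,0,0],"claw":4},{"translation":[94,-1.5,0],"turn":[0,0,0],"claw":4},{"translation":[94,-1.5,0],"turn":[0,0,0],"claw":4},{"translation":[94,-1.5,0],"turn":[0,0,0],"claw":4}]'; python3 - <<'E'
from h import *
p=[.6377,-.0755,-.218,.0988]
off(pts(p,[[-.07,0,.007+.0175]])[0],-90-np.degrees(.218))
grab('side','side4');crop('side4',330,160,450,280,5,'c6')
E
```

```text
t: 7.3
position: [0.5361, -0.0525, 0.1242]
eef_rot: [[0.977, -0.215, -0.0], [-0.215, -0.977, 0.0], [-0.0, 0.0, -1.0]]
ft_force: [-0.3, 0.7, -2.7]
finger_gap: 0.0113
[34.2  0.6  0.9] [0.   0.03 0.05]
```

View pics/c6.png

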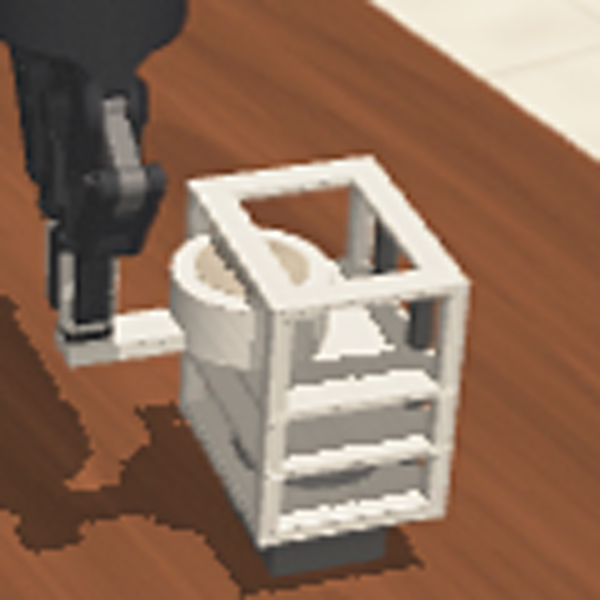

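The disc is entering the top slot, at about side (380,215). It clears the front posts and there is no contact force. I'll continue inward and then lower.

```bash
python3 -m inch '[{"translation":[8,0.5,0],"turn":[0,0,0],"claw":4},{"translation":[16,0.5,0],"turn":[0,0,0],"claw":4},{"translation":[23,0.5,0],"turn":[0,0,0],"claw":4},{"translation":[28,0.5,0],"turn":[0,0,0],"claw":4},{"translation":[30,0.5,0],"turn":[0,0,0],"claw":4},{"translation":[30,0.5,0],"turn":[0,0,0],"claw":4},{"translation":[30,0.5,2],"turn":[0,0,0],"claw":4},{"translation":[30,0.5,4],"turn":[0,0,0],"claw":4},{"translation":[30,0.5,5],"turn":[0,0,0],"claw":4},{"translation":[30,0.5,5],"turn":[0,0,0],"claw":4},{"translation":[30,0.5,5],"turn":[0,0,0],"claw":4}]'; python3 - <<'E'
from h import *
p=[.6377,-.0755,-.218,.0988]
off(pts(p,[[-.068,0,.0175]])[0],-90-np.degrees(.218))
E
```

```text
t: 8.27
position: [0.5647, -0.0593, 0.119]
eef_rot: [[0.977, -0.215, -0.001], [-0.215, -0.977, 0.0], [-0.001, 0.0, -1.0]]
ft_force: [0.6, 0.2, -1.8]
finger_gap: 0.0112
[6.8 0.1 2.7] [0.   0.04 0.05]
```

Now I'll creep down until the force shows contact with the floor.

```bash
python3 -m inch '[{"translation":[0,0,1],"turn":[0,0,0],"claw":4},{"translation":[0,0,1.5],"turn":[0,0,0],"claw":4},{"translation":[0,0,1.5],"turn":[0,0,0],"claw":4}]'; python3 -m inch '[{"translation":[0,0,0.5],"turn":[0,0,0],"claw":4},{"translation":[0,0,1],"turn":[0,0,0],"claw":4},{"translation":[0,0,1],"turn":[0,0,0],"claw":4}]'
```

```text
t: 8.52
position: [0.565, -0.0594, 0.1177]
eef_rot: [[0.977, -0.215, -0.0], [-0.215, -0.977, 0.0], [-0.0, 0.0, -1.0]]
ft_force: [0.1, 0.4, -1.9]
finger_gap: 0.0112
t: 8.77
position: [0.565, -0.0594, 0.1167]
eef_rot: [[0.977, -0.215, -0.0], [-0.215, -0.977, -0.0], [-0.0, 0.0, -1.0]]
ft_force: [0.9, -0.1, -2.5]
finger_gap: 0.0113
```

```bash
for i in 1 2; do python3 -m inch '[{"translation":[0,0,0.5],"turn":[0,0,0],"claw":4},{"translation":[0,0,0.8],"turn":[0,0,0],"claw":4},{"translation":[0,0,0.8],"turn":[0,0,0],"claw":4}]'; done; python3 -c "
from h import *
grab('side','side5');crop('side5',330,160,450,280,5,'c7')"
```

```text
t: 9.02
position: [0.565, -0.0594, 0.1159]
eef_rot: [[0.976, -0.216, -0.0], [-0.216, -0.976, 0.0], [-0.0, -0.0, -1.0]]
ft_force: [0.4, 0.3, -1.9]
finger_gap: 0.0114
t: 9.27
position: [0.5651, -0.0594, 0.1156]
eef_rot: [[0.977, -0.215, -0.0], [-0.215, -0.977, -0.0], [0.0, 0.0, -1.0]]
ft_force: [-1.0, -0.0, 2.0]
finger_gap: 0.0114
```

View pics/c7.png

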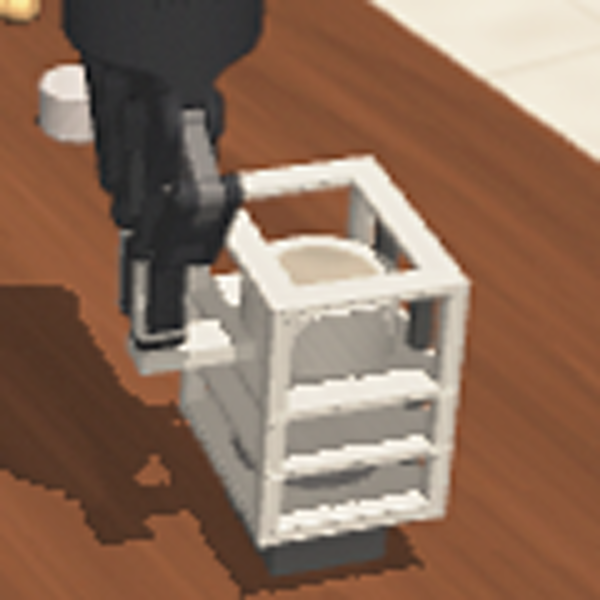

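The disc is inside, centre at about side (396,218), and the weight has just transferred to the floor (force −2 → +2 N). A few mm remain to the stops, so I'll slide in gently.

```bash
for i in 1 2 3; do python3 -m inch '[{"translation":[1,0,-0.1],"turn":[0,0,0],"claw":4},{"translation":[1.5,0,-0.1],"turn":[0,0,0],"claw":4},{"translation":[1.5,0,-0.1],"turn":[0,0,0],"claw":4}]'| grep -v rot; done
```

```text
t: 9.57
position: [0.5664, -0.0596, 0.1156]
ft_force: [-3.3, 0.7, 3.5]
finger_gap: 0.0112
t: 9.82
position: [0.5679, -0.06, 0.1156]
ft_force: [-4.3, 0.3, 4.7]
finger_gap: 0.0114
t: 10.07
position: [0.5693, -0.0603, 0.1156]
ft_force: [-5.1, 1.1, 5.6]
finger_gap: 0.0114
```

```bash
for i in 1 2 3; do python3 -m inch '[{"translation":[0.7,0,-0.2],"turn":[0,0,0],"claw":4},{"translation":[1,0,-0.2],"turn":[0,0,0],"claw":4},{"translation":[1,0,-0.2],"turn":[0,0,0],"claw":4}]'| grep -v rot; done
```

```text
t: 10.32
position: [0.5694, -0.0603, 0.1156]
ft_force: [-6.5, 2.0, 6.4]
finger_gap: 0.0117
t: 10.57
position: [0.5694, -0.0603, 0.1157]
ft_force: [-8.4, 2.6, 8.0]
finger_gap: 0.0117
t: 10.82
position: [0.5694, -0.0602, 0.1157]
ft_force: [-10.0, 1.6, 8.4]
finger_gap: 0.0111
```

The arm has stalled at TCP x 0.5694 while force builds, so the disc is on the back stops. That matches the prediction of slot x≈0. I'll relax the push, open, and withdraw upward and back.

```bash
python3 -m inch '[{"translation":[-1.5,0,-0.3],"turn":[0,0,0],"claw":4},{"translation":[-2.5,0,-0.4],"turn":[0,0,0],"claw":4},{"translation":[-2.5,0,-0.4],"turn":[0,0,0],"claw":20},{"translation":[-2.5,0,-0.4],"turn":[0,0,0],"claw":40},{"translation":[-2.5,0,-0.4],"turn":[0,0,0],"claw":50},{"translation":[-2.5,0,-0.4],"turn":[0,0,0],"claw":50},{"translation":[-2.5,0,-0.4],"turn":[0,0,0],"claw":50},{"translation":[-2.5,0,-0.4],"turn":[0,0,0],"claw":50},{"translation":[-2.5,0,-10],"turn":[0,0,0],"claw":50},{"translation":[-2.5,0,-30],"turn":[0,0,0],"claw":50},{"translation":[-2.5,0,-55],"turn":[0,0,0],"claw":50},{"translation":[-2.5,0,-80],"turn":[0,0,0],"claw":50},{"translation":[-20,0,-100],"turn":[0,0,0],"claw":50},{"translation":[-50,0,-120],"turn":[0,0,0],"claw":50},{"translation":[-80,0,-130],"turn":[0,0,0],"claw":50},{"translation":[-110,0,-130],"turn":[0,0,0],"claw":50},{"translation":[-140,0,-130],"turn":[0,0,0],"claw":50},{"translation":[-150,0,-130],"turn":[0,0,0],"claw":50},{"translation":[-150,0,-130],"turn":[0,0,0],"claw":50},{"translation":[-150,0,-130],"turn":[0,0,0],"claw":50}]'; python3 - <<'E'
from h import *
f=grab('side','side6');g=grab('top','top6')
p=[.6377,-.0755,-.218,.0988]
th=np.linspace(0,2*np.pi,60)
C=np.c_[.032*np.cos(th),.032*np.sin(th),0*th+.028]
B=np.array([[-.078,-.006,.06],[-.058,-.006,.06],[-.058,.006,.06],[-.078,.006,.06]])
x0,y0=330,160
z=cv2.resize(cv2.imread('pics/side6.png')[160:280,330:450],None,fx=5,fy=5,interpolation=cv2.INTER_CUBIC)
for o in(C,B):cv2.polylines(z,[((proj(f,pts(p,o))-[x0,y0])*5).astype(np.int32)],True,(0,0,255),1)
cv2.imwrite('pics/c8.png',z)
a=load('top0')['pixels'][200:300,130:230].astype(int);b=g['pixels'][200:300,130:230].astype(int);print('thin diff px',(abs(a-b).max(2)>60).sum())
E
```

```text
t: 12.48
position: [0.4269, -0.0289, 0.247]
eef_rot: [[0.977, -0.215, 0.003], [-0.215, -0.977, -0.001], [0.003, -0.0, -1.0]]
ft_force: [0.7, -0.4, 0.6]
finger_gap: 0.0502
thin diff px 0
```

View pics/c8.png

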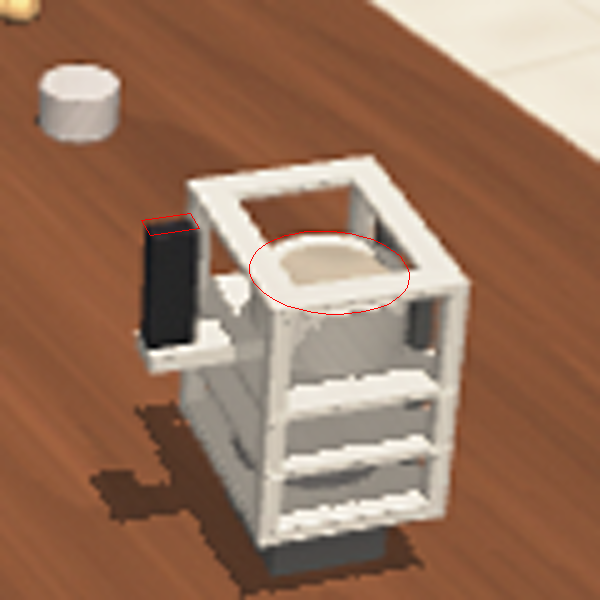

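The picture shows the disc in the top slot under the window, with the grip at side (364,216) pointing out of the front. Both match the predicted home outline to about 1 px. The gripper is clear, so I'll hand in.

```bash
python3 -c "
from h import *
print(workorder.job_done(),manip.read_state()['t'])"
```

```text
the job is handed in; nothing more can be done
the job is handed in; nothing more can be done
```

The deep holder is in the magazine's top slot, pushed up against the back stops and released. I handed the job in; the last move ended at about 12.5 s of the 43 s allowed. I gripped it by its tab, carried it level to the front of the slot, lowered it onto the floor and slid it in until the arm stalled at about 10 N.

**Last checks:**
- **Position:** in the side picture, the disc and grip match the predicted fully home outline (x, y and angle all zero) to about 1 pixel, roughly 2 mm. They sit slightly lower than predicted, which fits the floor being about 1–2 mm lower than my first estimate.
- **Thin holder:** the top picture shows no change around it.
- **Robot:** the gripper is open and well clear of everything, with the force reading back near zero. The highest tool force I read was about 13 N, against limits of 40 N and 120 N.

No check failed or disagreed beyond those small offsets. I did not check the final pose with the top camera.

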